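Load a ring gauge into the escapement of a gauging feed chute

TASK

Pick up the steel ring gauge, lay it flat in the wide mouth at the top of the sloped feed chute, and push it down the chute, under the clear guard, against the sprung brass stop of the escapement until the two holding dogs have sprung up behind it, so that the ring stays held between dogs and stop when you let go. The setting of the stop along the chute is not known, so push slowly and by feel: the stop gives a little under the ring, but never push the ring against it with more than 18 N. Leave the vee block, the clear cube and the dish of screws where they are.

Things in the scene. Friction and masses are not known exactly. Their poses are not given: they have to be found in the camera images.
- ring: the part: plain steel ring gauge, a flat ring of 46 mm outside diameter, about 18 mm bore and 18 mm height, 0.21 kg, lying flat on the desk at the start. Origin: centre of its underside; z: its axis.
- track: the fixed sloped channel. Origin: on its felt floor in the middle of the loading mouth, about 78 mm above the desk; x: downhill (15 degrees), y: across, z: off the floor. Floor from x = -45 to 218 mm. Steel side rails, 6 mm thick, 10 mm high, inner faces 62 mm apart at the upper end, closing in to 49.5 mm at x = 37 mm, then parallel. The ring does not slide on the felt by itself; pushing it takes about 1 N.
- exit (a point): lower end of the channel floor (track x = 218 mm). Uphill of it the blue escapement head is clamped over the rails: the face of its unpressed brass stop (18 mm wide, 3 to 14 mm high) is at track x = s, 134 to 176 mm. s is NOT measured, is fixed during the job and must be felt or seen. A clear guard spans s - 30 to s + 2 mm, 20.5 to 24.5 mm over the floor. A black ball tops the head at 47 mm.
- mouth (a point): uphill end of the channel floor (track x = -45 mm). Forces when pushing: about 1 N of drag on the felt and over the dogs; the stop gives from 4 N on, plus 2.5 N per mm. The dogs are up behind the ring at 2 to 3.5 mm of stop travel, that is at 8 to 13 N of push, drag included; the ring then stays held when let go. More than 18 N is too hard (stop over 5 mm in); solid end at 9 mm.
- dogs (a joint): angle of the two sprung holding dogs, rad: 0 = up, about 0.18 = pressed under the floor. 6 mm wide, at y = +17 and -17 mm, they ramp up through the floor from s - 65 mm to upright ends at s - 39 mm, 4.5 mm high. The passing ring presses them down; they spring up behind it. Push the ring's uphill rim near y = 0, fingertips 6 to 14 mm above the floor, clear of the dogs.
- vee: bystander: steel vee block, 38 x 62 x 42 mm, origin at the centre of its underside
- cube: bystander: clear cube with a pink part in it, 40 x 40 x 34 mm, origin at the centre of its underside
- dish: bystander: shallow dish of small screws, 68 mm across, 14 mm high, origin at the centre of its underside
Mind the look-alikes: they are no part of the job. What is shaped like the ring but green or turquoise is not meant.

How it is judged (in metres and radians):
On the way, in this order (a step that is already met when the one before it is completed fails the run):
1. the ring lies flat on the floor of the chute, in or just below the mouth (x of ring in the frame of track between -0.05 and 0.07 m and y of ring in the frame of track between -0.01 and 0.01 m and z of ring in the frame of track between -0.003 and 0.004 m and angle between the z axis of ring and the z axis of track, either way round below 0.07 rad), for 0.2 s.
2. the ring rides over the holding dogs and presses them down (x of ring in the frame of track between 0.07 and 0.17 m and value of joint dogs above 0.1 rad), for 0.1 s.
At the end, for the whole second after the job is handed in: The ring lies at rest, let go, between the holding dogs and the stop: its centre 108 to 165 mm down the channel, the dogs up behind it (less than 0.08 rad down), flat on the floor (within 4 mm and 4 degrees) and within 4 mm of the middle line (x of ring in the frame of track between 0.108 and 0.165 m and y of ring in the frame of track between -0.004 and 0.004 m and z of ring in the frame of track between -0.003 and 0.004 m and angle between the z axis of ring and the z axis of track, either way round below 0.07 rad and value of joint dogs below 0.08 rad and linear speed of ring below 0.01 m/s); the robot touches nothing.
It fails at once if the ring is pushed against the stop with more than 18 N (x of ring in the frame of track between 0.108 and 0.18 m and y of ring in the frame of track between -0.006 and 0.006 m and z of ring in the frame of track between -0.004 and 0.006 m and contact force between the fingers and ring above 18 N).
It fails at once if the ring is dropped or forced into the chute with more than 35 N (contact force between ring and track above 35 N).
It fails at once if the steel vee block is moved by more than 15 mm (distance of vee from where it was at the start of the episode above 0.015 m).
It fails at once if the clear cube is moved by more than 15 mm (distance of cube from where it was at the start of the episode above 0.015 m).
It fails at once if the dish of screws is moved by more than 15 mm (distance of dish from where it was at the start of the episode above 0.015 m).
It also fails if it takes over 58 s, if anything falls off the work surface, if the arm or the gripper's body presses on something with over 40 N, if the wrist force passes 120 N, or if a joint passes its speed limit or range.

ROBOT

A 6-joint arm with a two-finger parallel gripper is mounted at the origin on a cart in front of the work surface, level with it; the furniture and walls round the work are solid. World frame = base frame: x ahead of the robot, y to its left, z up, the work surface at z = 0. Lengths are in mm, angles in rad, forces in N, time in s.
With the tool pointing down it reaches from about 400 to 925 mm from the base axis. Payload 12.5 kg.
Tool frame: the origin (TCP) lies at the very end of the fingers, on their centre line; the grasp point (between the pads) lies 19 mm behind it; z points along the fingers, y is the direction in which the jaws open and shut (so a half turn about z gives the same grasp; the last joint's range is limited). The gripper opens to 95 mm and grips with 3 to 60 N. Pads are 20 mm wide; open, the fingers measure 119 mm over their backs; the gripper's body (75 mm by 180 mm) begins 59 mm behind the grasp point.
Start: joints at [1.037, 0.491, 1.559, -0, 1.092, -0.106], TCP at [259.28, 568.701, 214.661] pointing down, gripper open.
Joint ranges: [-3.1, 3.1], [-0.84, 2.19], [0.05, 2.79], [-1.13, 4.28], [0.06, 2.93], [-2.69, 2.69]. Speed limits (rad/s): [2.22, 2.22, 2.79, 3.14, 3.14, 3.14].

INTERFACE

Orientations are given as [roll, pitch, yaw] about the fixed x, y, z axes, in that order (R = Rz(yaw) Ry(pitch) Rx(roll)).
In Python, from cell import env gives the robot as it stands.
- The arm moves only by the shell command python3 -m pendant 'ROWS'. ROWS is JSON, a list that holds one entry, the list of rows, each a list of 5 numbers: the opening, from 0 (shut) to 1 (fully open), then the shift along the tool's x, y, z in m, then the turn about the tool's z in rad. A call has exactly 8 rows; each row is the pose to reach, as a shift and turn from the pose commanded when the call began, along the tool's axes at that moment; what a row does not reach only later rows make up. A row lasts 1/10 s, in which the tool goes at most 50 mm and 8.59 degrees, less where a joint would pass 70% of its speed; a pose out of reach is approached as far as the arm can. A call with a gripper value outside its range is refused whole. The fingers move at their own pace and stop on an object; the grip force is fixed at half the most. Time passes only in rows, so rows that repeat a pose let the fingers close, or fill a call up. It gives the time, the measured TCP pose, the force and the opening at its end, in the units of the state.
- env.state(): the state, without advancing time (a new reading comes with each control period).
- env.read_camera(name): name is "scene" or "top"; returns a dict with "image" (384x512x3 uint8, blue, green, red), "range_z" (384x512 float32, mm along the optical axis (not along the pixel's ray), 0 where there is no reading), "fx", "fy", "cx", "cy" (pixels), "rvec" (rotation vector, rad) and "tvec" (3), from world to camera coordinates, as OpenCV has them. Camera axes: x right, y down, z forward; pixel columns grow to the right and rows downward; lengths in mm; the calibration is good to about 2 mm. A picture is of the moment at which its call begins.
- env.job_done(): hands the job in, once; it reports no verdict.
The state is a dict: "t": time; "joints": joint angles; "qvel": joint speeds; "tau": joint torques, N m; "eef_pos": TCP position; "tcp_rot": TCP orientation; "ft_force": force on the tool from outside, world axes, zero at the start; "moment": the same for the moment, N m; "opening": opening from 0.0 (shut) to 1.0 (fully open).
Only numpy, scipy, OpenCV 4.12 (cv2) and the standard library are available. Lean on these libraries where they do the work, as an engineer would, in place of code of your own. Each camera call takes 0.05 s, during which the arm holds its last target. There are 200 camera calls.

## Working session

There is one attempt and no reset: what is moved stays moved. The work goes in short steps, Python scripts to look and compute and a shell command to move; the robot and the scene stay as the last step left them, time stands still between calls to the robot, and variables do not carry over. Pictures are saved under pics/ and viewed, about 8 in all and at most 12, crops included, and the job is handed in when it is done.

```bash
ls; mkdir -p pics
cat > h.py <<'E'
import numpy as np,cv2
from cell import env
def cam(n):
    c=env.read_camera(n);R=cv2.Rodrigues(np.array(c['rvec'],float))[0];c['R']=R;c['t']=np.array(c['tvec'],float).ravel();return c
def pts(c):
    z=c['range_z'].astype(float);v,u=np.mgrid[:z.shape[0],:z.shape[1]]
    P=np.dstack([(u-c['cx'])/c['fx']*z,(v-c['cy'])/c['fy']*z,z])
    return (P-c['t'])@c['R']
def ray(c,u,v,h):
    d=c['R'].T@np.array([(u-c['cx'])/c['fx'],(v-c['cy'])/c['fy'],1]);o=-c['R'].T@c['t']
    return o+d*(h-o[2])/d[2]
def proj(c,p):
    q=c['R']@np.array(p,float)+c['t'];return q[0]/q[2]*c['fx']+c['cx'],q[1]/q[2]*c['fy']+c['cy']
E
python3 - <<'E'
from h import *
a=cam('scene');b=cam('top')
cv2.imwrite('pics/a.png',a['image']);cv2.imwrite('pics/b.png',b['image'])
for c in(a,b):print(-c['R'].T@c['t'],c['fx'],c['R'][2])
print(env.state())
E
```

```text
pics
[ 135.11500351 -598.48617825  785.54395666] 427.97906668621795 [ 0.46904333  0.44755444 -0.76137597]
[ 321.59600827 -207.4875417  1170.88292637] 475.7094379184164 [ 0.20119227  0.01819909 -0.9793827 ]
{'t': 0.1, 'joints': array([ 1.03737076e+00,  4.91512308e-01,  1.55938352e+00, -1.30147065e-05,
        1.09168780e+00, -1.05576683e-01]), 'qvel': array([-0.00126638, -0.00094289, -0.00124537,  0.00036635,  0.00410227,
        0.00065501]), 'tau': array([ 2.60775239e-03, -6.13630629e+01, -2.58601892e+01,  6.93697692e-02,
        4.69964056e-02, -3.60846150e-05]), 'eef_pos': array([259.18360353, 568.4958298 , 214.1138044 ]), 'tcp_rot': array([-3.14060598e+00, -9.29501630e-05,  2.71374973e+00]), 'ft_force': array([ 0.3924296 ,  0.13162795, -0.99701914]), 'moment': array([ 0.01808105, -0.00825851, -0.0609141 ]), 'opening': 0.998562362475118}
```

View pics/a.png

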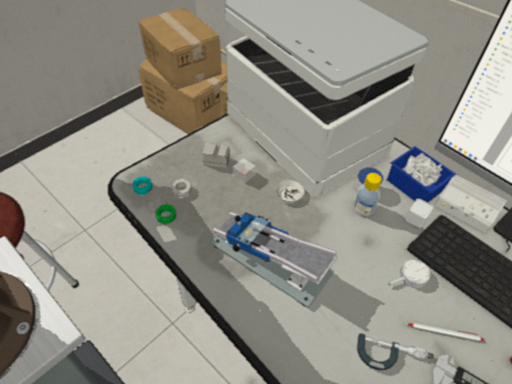

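View pics/b.png

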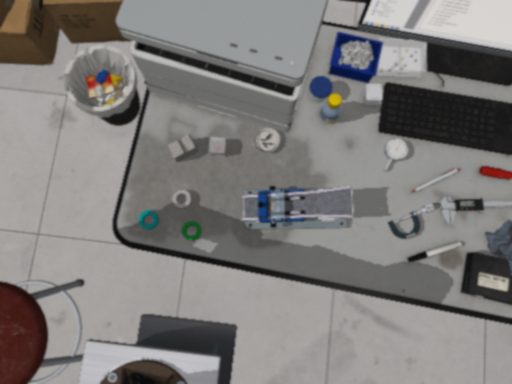

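Scene picture: the steel ring is at (181,187), and the chute runs from its mouth at about (320,262) down to the blue head at (243,235). Top picture: ring at (182,198), chute mouth at about (350,205), head at (268,205), vee at (182,147), cube at (217,145), dish at (267,139).

Run:
```python
from h import *
a=cam('scene');b=cam('top')
for n,c in(('a',a),('b',b)):
    P=pts(c); print(n,[np.round(proj(c,p)) for p in([0,0,0],[259,568,214])])
    for nm,u,v in ([('ring',181,187),('vee',215,155),('cube',244,166),('dish',291,191)] if n=='a' else [('ring',182,198),('vee',182,147),('cube',217,145),('dish',267,139),('desk',220,170)]):
        print(nm,P[v,u].round(),ray(c,u,v,18).round())
    # ring top
    m=(abs(P[...,2]-18)<6)
    u,v=(181,187) if n=='a' else (182,198)
    g=P[v-14:v+15,u-14:u+15];i=c['image'][v-14:v+15,u-14:u+15]
    s=g[(g[...,2]>11)&(g[...,2]<26)&(i.min(2)>0)]
    print('ring pts',len(s),s.min(0).round(),s.max(0).round(),s.mean(0).round(1))
P=pts(b)
# chute floor cross-section / profile
for u in range(240,358,4): print(u,[tuple(P[v,u].round().astype(int)) for v in (190,205,219)])
cr=[cv2.resize(x,None,fx=5,fy=5,interpolation=2) for x in(b['image'][170:240,230:370],)]
cv2.imwrite('pics/c.png',cr[0])
cv2.imwrite('pics/d.png',cv2.resize(a['image'][200:310,200:345],None,fx=5,fy=5,interpolation=2))
```

```text
a [array([-34., 331.]), array([-68.,  56.])]
ring [514.  -8.   2.] [506. -21.  18.]
vee [627. -10.  33.] [637.   2.  18.]
cube [650. -89.  34.] [661. -78.  18.]
dish [ 135. -598.  786.] [ 682. -214.   18.]
ring pts 208 [484. -41.  11.] [530.   5.  23.] [506.2 -18.9  17.5]
b [array([142., 417.]), array([-145.,  270.])]
ring [512. -16.   2.] [509. -19.  18.]
vee [632.  -4.  40.] [638.   0.  18.]
cube [649. -88.  34.] [654. -86.  18.]
dish [ 689. -210.    3.] [ 684. -210.   18.]
desk [ 594. -101.    3.] [ 591. -102.   18.]
ring pts 198 [486. -39.  11.] [531.   7.  26.] [507.8 -16.6  17.9]
240 [(np.int64(549), np.int64(-157), np.int64(1)), (np.int64(511), np.int64(-162), np.int64(2)), (np.int64(476), np.int64(-166), np.int64(3))]
244 [(np.int64(547), np.int64(-168), np.int64(19)), (np.int64(509), np.int64(-172), np.int64(23)), (np.int64(473), np.int64(-177), np.int64(36))]
248 [(np.int64(549), np.int64(-177), np.int64(14)), (np.int64(510), np.int64(-182), np.int64(27)), (np.int64(474), np.int64(-186), np.int64(36))]
252 [(np.int64(550), np.int64(-187), np.int64(13)), (np.int64(510), np.i
[... 3164 characters left out ...]
int64(-393), np.int64(82)), (np.int64(526), np.int64(-395), np.int64(82)), (np.int64(504), np.int64(-410), np.int64(16))]
344 [(np.int64(562), np.int64(-402), np.int64(84)), (np.int64(527), np.int64(-405), np.int64(83)), (np.int64(505), np.int64(-420), np.int64(12))]
348 [(np.int64(562), np.int64(-410), np.int64(87)), (np.int64(527), np.int64(-413), np.int64(87)), (np.int64(508), np.int64(-432), np.int64(0))]
352 [(np.int64(584), np.int64(-437), np.int64(-3)), (np.int64(529), np.int64(-423), np.int64(85)), (np.int64(509), np.int64(-442), np.int64(1))]
356 [(np.int64(584), np.int64(-446), np.int64(1)), (np.int64(546), np.int64(-449), np.int64(0)), (np.int64(510), np.int64(-451), np.int64(2))]
```

View pics/c.png

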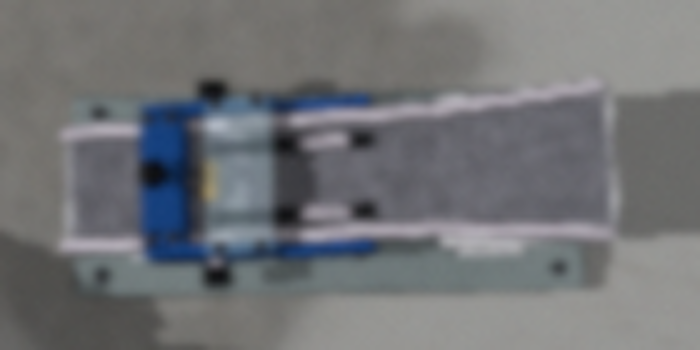

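View pics/d.png

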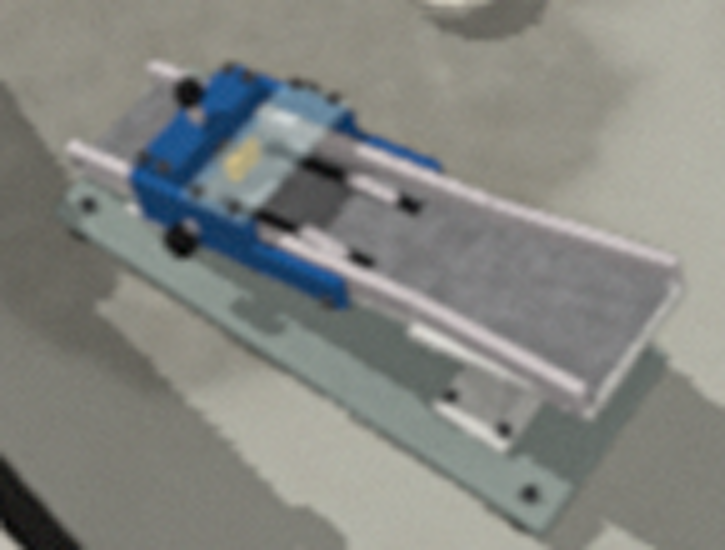

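Top crop: the rail ends are at about x=67 (exit) and x=605 (mouth), brass at (210,182), and the guard's uphill edge at x≈273. Scene crop: brass at (240,158), with rail corners at (155,68), (72,147), (678,262) and (588,395). I'll fit the track frame from these.

```bash
cat >> h.py <<'E'
c15,s15=np.cos(np.pi/12),np.sin(np.pi/12)
def trk2w(o,yaw,p):  # yaw: heading of downhill
    h=np.array([np.cos(yaw),np.sin(yaw),0]);l=np.array([-np.sin(yaw),np.cos(yaw),0]);z=np.array([0,0,1.])
    return np.array(o)+(h*c15-z*s15)*p[0]+l*p[1]+(h*s15+z*c15)*p[2]
E
python3 - <<'E'
from h import *
from scipy.optimize import least_squares
a=cam('scene');b=cam('top')
# corners (rail tops, outer/middle): exit half width ~27.75 , mouth ~34
M=[('b',68,133,218,-1,27.7),('b',66,246,218,1,27.7),('b',600,83,-45,-1,34),('b',612,234,-45,1,34),
   ('a',155,68,218,-1,27.7),('a',72,147,218,1,27.7),('a',678,262,-45,-1,34),('a',588,395,-45,1,34)]
def px(n,x,y):return (200+x/5,200+y/5) if n=='a' else (230+x/5,170+y/5)
C={'a':a,'b':b}
def f(q):
    r=[]
    for n,x,y,tx,sg,w in M: r+=list(np.array(proj(C[n],trk2w([q[0],q[1],78],q[2],(tx,sg*w,10))))-px(n,x,y))
    return r
s=least_squares(f,[520,-380,1.6]);o=[*s.x[:2],78];yaw=s.x[2];print(s.x,np.round(s.fun,1))
# stop / guard / ball
def inv(n,x,y,h):  # intersect ray with plane z_track=h
    u,v=px(n,x,y);g=lambda q:np.array(proj(C[n],trk2w(o,yaw,(q[0],q[1],h))))-(u,v)
    return least_squares(g,[150,0]).x.round(1)
print('brass top uphill',inv('b',215,182,14),'scene',inv('a',258,162,14))
print('guard edge',inv('b',273,130,24.5),inv('b',273,230,24.5),inv('a',335,125,24.5))
print('ball',inv('b',153,173,47-4),inv('a',190,92,47-4)); print('slots uphill',inv('b',365,140,0),inv('b',365,210,0))
E
```

```text
[ 528.54617788 -380.50219731    1.70320816] [-1.5 -0.  -0.9 -0.   2.   0.4  1.3 -0.5 -1.3 -1.  -0.7 -0.7  0.8  0.8
  0.2 -0.2]
brass top uphill [140.9   1.4] scene [132.7   0.7]
guard edge [110.3 -20. ] [111.7  27.3] [108.4 -23.9]
ball [164.2   0.4] [161.1   1.4]
slots uphill [ 70.7 -17. ] [71.9 16.5]
```

```bash
cat > rel.py <<'E'
import sys
from h import *
def go(x,y,z,yaw=1.703):
    s=env.state();p=s['eef_pos'];w=s['tcp_rot'][2];d=np.array([x,y,z])-p
    print('t',s['t'],'p',p.round(1),'rot',s['tcp_rot'].round(3),'F',s['ft_force'].round(1),'op',round(s['opening'],3))
    print('rel mm',np.round([d[0]*np.cos(w)+d[1]*np.sin(w),d[0]*np.sin(w)-d[1]*np.cos(w),-d[2]],1),'turn',round(w-yaw,3))
if len(sys.argv)>3: go(*map(float,sys.argv[1:4]))
E
python3 -m pendant '[[[1,-0.03,-0.027,0.006,0.126],[1,-0.06,-0.054,0.012,0.252],[1,-0.09,-0.081,0.018,0.379],[1,-0.12,-0.108,0.024,0.505],[1,-0.15,-0.135,0.03,0.632],[1,-0.18,-0.162,0.036,0.758],[1,-0.21,-0.19,0.042,0.884],[1,-0.234,-0.215,0.047,1.011]]]'; python3 rel.py 507.3 -17.4 110
```

```text
t: 1.1
eef_pos: [383.6, 274.3, 167.5]
tcp_rot: [3.141, -0.0, 1.697]
ft_force: [0.7, 0.4, 0.3]
opening: 0.999
t 1.1 p [383.6 274.3 167.5] rot [ 3.141 -0.     1.697] F [0.7 0.4 0.3] op 0.999
rel mm [-304.9   86.    57.5] turn -0.006
```

```bash
python3 -m pendant '[[[1,-0.044,0.012,0.008,0],[1,-0.088,0.025,0.016,0],[1,-0.132,0.037,0.025,0],[1,-0.176,0.05,0.033,0],[1,-0.22,0.062,0.041,0],[1,-0.264,0.074,0.05,0],[1,-0.305,0.086,0.0575,0],[1,-0.305,0.086,0.0575,0]]]'; python3 rel.py 507.3 -17.4 14.5
python3 - <<'E'
from h import *
a=cam('scene')
cv2.imwrite('pics/e.png',cv2.resize(a['image'][100:260,110:310],None,fx=4,fy=3.6,interpolation=2))
E
```

```text
t: 1.9
eef_pos: [510.0, -19.0, 109.2]
tcp_rot: [3.141, 0.0, 1.699]
ft_force: [0.3, 0.2, 0.0]
opening: 0.996
t 1.9 p [510.  -19.  109.2] rot [3.141 0.    1.699] F [0.3 0.2 0. ] op 0.996
rel mm [ 1.9 -2.5 94.7] turn -0.004
```

View pics/e.png

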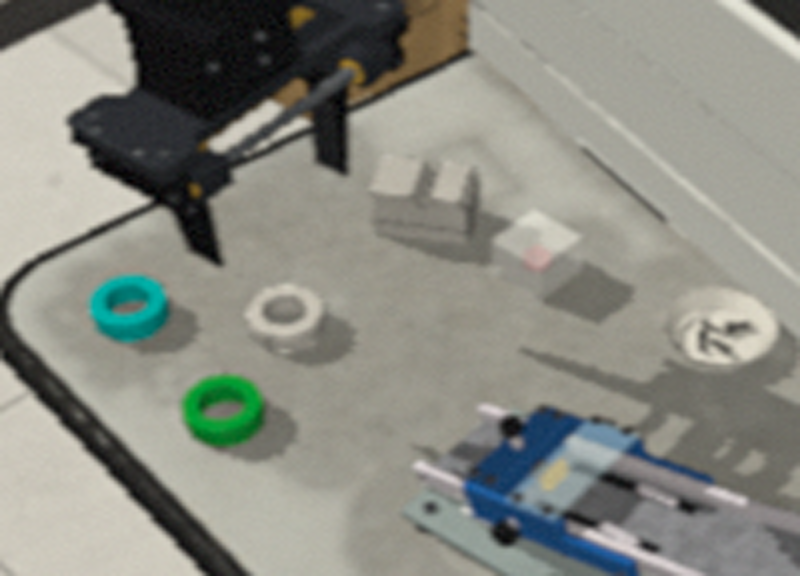

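The open fingers straddle the steel ring at (285,315) in the crop. The lower finger would come near the green ring, so I'll narrow the opening to 0.7 before going down.

```bash
python3 -m pendant '[[[0.7,0.001,-0.001,0.01,0],[0.7,0.002,-0.0025,0.025,0],[0.7,0.002,-0.0025,0.045,0],[0.7,0.002,-0.0025,0.065,0],[0.7,0.002,-0.0025,0.08,0],[0.7,0.002,-0.0025,0.09,0],[0.7,0.002,-0.0025,0.0945,0],[0.7,0.002,-0.0025,0.0945,0]]]'
python3 -m pendant '[[[0.3,0,0,0,0],[0.3,0,0,0,0],[0.3,0,0,0,0],[0.3,0,0,0,0],[0.3,0,0,0,0],[0.3,0,0,0,0],[0.3,0,0,0,0],[0.3,0,0,0,0]]]'; python3 rel.py 507.3 -17.4 14.5
```

```text
t: 2.75
eef_pos: [505.4, -12.8, 15.4]
tcp_rot: [-3.141, -0.0, 1.704]
ft_force: [0.0, -0.2, 0.7]
opening: 0.701
t: 3.55
eef_pos: [506.1, -13.4, 16.0]
tcp_rot: [3.14, 0.0, 1.703]
ft_force: [2.2, 1.3, 5.1]
opening: 0.451
t 3.55 p [506.1 -13.4  16. ] rot [3.14  0.    1.703] F [2.2 1.3 5.1] op 0.451
rel mm [-4.1  0.7  1.5] turn -0.0
```

Opening 0.451 is 42.8 mm against the ring's 46 mm, and the TCP sits high at z=16. The pads are probably on the edge chamfer and about 4 mm off along y, so I'll reopen, correct and regrip.

```bash
python3 -m pendant '[[[0.65,0,0,0,0],[0.65,0,0,0,0],[0.65,0,0,0,0],[0.65,-0.002,0,0.001,0],[0.65,-0.004,0.0005,0.003,0],[0.65,-0.004,0.0005,0.003,0],[0.65,-0.004,0.0005,0.003,0],[0.65,-0.004,0.0005,0.003,0]]]'; python3 rel.py 507.3 -17.4 13
python3 -m pendant '[[[0.3,0,0,0,0],[0.3,0,0,0,0],[0.3,0,0,0,0],[0.3,0,0,0,0],[0.3,0,0,0,0],[0.3,0,0,0,0],[0.3,0,0,0,0],[0.3,0,0,0,0]]]'; python3 rel.py 507.3 -17.4 13
```

```text
t: 4.35
eef_pos: [506.7, -17.3, 12.6]
tcp_rot: [-3.142, -0.0, 1.703]
ft_force: [0.8, -0.2, -0.5]
opening: 0.647
t 4.35 p [506.7 -17.3  12.6] rot [-3.142 -0.     1.703] F [ 0.8 -0.2 -0.5] op 0.647
rel mm [-0.2  0.6 -0.4] turn -0.0
t: 5.15
eef_pos: [506.7, -17.2, 12.7]
tcp_rot: [3.141, -0.0, 1.703]
ft_force: [-0.5, 1.2, 0.2]
opening: 0.463
t 5.15 p [506.7 -17.2  12.7] rot [ 3.141 -0.     1.703] F [-0.5  1.2  0.2] op 0.463
rel mm [-0.2  0.6 -0.3] turn -0.0
```

```bash
python3 -m pendant '[[[0.3,0,0,-0.02,0],[0.3,0,0,-0.06,0],[0.3,0,0,-0.1,0],[0.3,-0.02,-0.002,-0.13,0],[0.3,-0.05,-0.004,-0.14,0],[0.3,-0.09,-0.007,-0.14,0],[0.3,-0.12,-0.009,-0.14,0],[0.3,-0.13,-0.009,-0.14,0]]]'; python3 rel.py 530 -392 150
```

```text
t: 5.95
eef_pos: [514.7, -149.7, 152.5]
tcp_rot: [3.142, 0.0, 1.701]
ft_force: [0.9, 0.5, -2.6]
opening: 0.461
t 5.95 p [ 514.7 -149.7  152.5] rot [3.142 0.    1.701] F [ 0.9  0.5 -2.6] op 0.461
rel mm [-242.3  -16.3    2.5] turn -0.002
```

Ring held (opening steady, about 2 N of weight).

```bash
python3 -m pendant '[[[0.3,-0.03,-0.002,0,0],[0.3,-0.07,-0.005,0,0],[0.3,-0.11,-0.008,0,0],[0.3,-0.15,-0.01,0,0],[0.3,-0.19,-0.013,0.005,0],[0.3,-0.22,-0.015,0.015,0],[0.3,-0.242,-0.0163,0.03,0],[0.3,-0.242,-0.0163,0.03,0]]]'
python3 -m pendant '[[[0.3,0,0,0,0],[0.3,0,0,0,0],[0.3,0,0,0,0],[0.3,0,0,0,0],[0.3,0,0,0,0],[0.3,0,0,0,0],[0.3,0,0,0,0],[0.3,0,0,0,0]]]';python3 rel.py 530 -392 103
python3 - <<'E'
from h import *
a=cam('scene');b=cam('top')
i=np.hstack([cv2.resize(a['image'][200:310,250:345],(400,463),interpolation=2),cv2.resize(b['image'][150:250,280:366],(400,463),interpolation=2)])
cv2.imwrite('pics/f.png',i)
E
```

```text
t: 6.75
eef_pos: [529.7, -390.6, 119.9]
tcp_rot: [-3.139, -0.003, 1.701]
ft_force: [-0.0, 0.1, -1.5]
opening: 0.464
t: 7.55
eef_pos: [530.5, -389.3, 122.6]
tcp_rot: [3.142, -0.0, 1.703]
ft_force: [-0.5, -1.6, -2.7]
opening: 0.464
t 7.55 p [ 530.5 -389.3  122.6] rot [ 3.142 -0.     1.703] F [-0.5 -1.6 -2.7] op 0.464
rel mm [-2.6 -0.9 19.6] turn -0.0
```

View pics/f.png

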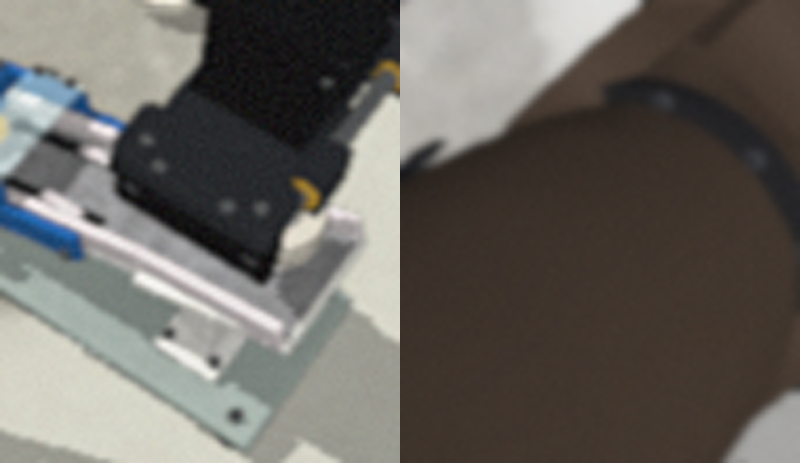

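The picture shows the ring (pale, at (300,240)) under the gripper over the mouth; the top view is hidden by the arm. I'll lower by feel.

```bash
python3 -m pendant '[[[0.3,-0.001,-0.0005,0.004,0],[0.3,-0.002,-0.001,0.008,0],[0.3,-0.002,-0.001,0.012,0],[0.3,-0.002,-0.001,0.015,0],[0.3,-0.002,-0.001,0.018,0],[0.3,-0.002,-0.001,0.02,0],[0.3,-0.002,-0.001,0.02,0],[0.3,-0.002,-0.001,0.02,0]]]'
python3 -m pendant '[[[0.3,0,0,0.0005,0],[0.3,0,0,0.001,0],[0.3,0,0,0.0015,0],[0.3,0,0,0.002,0],[0.3,0,0,0.0025,0],[0.3,0,0,0.003,0],[0.3,0,0,0.003,0],[0.3,0,0,0.003,0]]]'
```

```text
t: 8.45
eef_pos: [529.9, -391.5, 102.6]
tcp_rot: [3.141, -0.0, 1.703]
ft_force: [-0.8, 0.6, -2.4]
opening: 0.462
t: 9.25
eef_pos: [529.8, -391.5, 99.6]
tcp_rot: [3.142, -0.0, 1.703]
ft_force: [-1.1, 0.0, -1.1]
opening: 0.461
```

```bash
python3 -m pendant '[[[0.3,0,0,0.0003,0],[0.3,0,0,0.0006,0],[0.3,0,0,0.001,0],[0.3,0,0,0.0013,0],[0.3,0,0,0.0016,0],[0.3,0,0,0.002,0],[0.3,0,0,0.002,0],[0.3,0,0,0.002,0]]]'
python3 -m pendant '[[[0.3,0,0,0.0002,0],[0.3,0,0,0.0004,0],[0.3,0,0,0.0006,0],[0.3,0,0,0.0008,0],[0.3,0,0,0.001,0],[0.3,0,0,0.001,0],[0.3,0,0,0.001,0],[0.3,0,0,0.001,0]]]'
```

```text
t: 10.05
eef_pos: [529.8, -390.9, 97.9]
tcp_rot: [-3.141, -0.001, 1.703]
ft_force: [-2.1, 6.3, 5.8]
opening: 0.459
t: 10.85
eef_pos: [529.7, -390.5, 97.1]
tcp_rot: [-3.141, -0.002, 1.703]
ft_force: [-2.7, 8.6, 7.0]
opening: 0.466
```

Contact is felt. The ring has to swing flat about its uphill rim, so the jaw axis should move about 1 mm downhill for every 2 mm down.

```bash
python3 -m pendant '[[[0.3,0.0003,0,0,0],[0.3,0.0007,0,0,0],[0.3,0.001,0,0,0],[0.3,0.0012,0,0.0003,0],[0.3,0.0015,0,0.0006,0],[0.3,0.0015,0,0.001,0],[0.3,0.0015,0,0.001,0],[0.3,0.0015,0,0.001,0]]]'
python3 -m pendant '[[[0.3,0.0002,0,0.0004,0],[0.3,0.0004,0,0.0008,0],[0.3,0.0006,0,0.0012,0],[0.3,0.0008,0,0.0016,0],[0.3,0.001,0,0.002,0],[0.3,0.001,0,0.002,0],[0.3,0.001,0,0.002,0],[0.3,0.001,0,0.002,0]]]'
```

```text
t: 11.65
eef_pos: [529.5, -389.7, 96.0]
tcp_rot: [-3.142, -0.0, 1.703]
ft_force: [-2.0, 5.7, 5.4]
opening: 0.466
t: 12.45
eef_pos: [529.5, -389.0, 94.2]
tcp_rot: [3.141, 0.0, 1.703]
ft_force: [-2.7, 4.3, 8.1]
opening: 0.463
```

```bash
python3 -m pendant '[[[0.3,0.0003,0,0.0002,0],[0.3,0.0005,0,0.0005,0],[0.3,0.0007,0,0.0008,0],[0.3,0.0008,0,0.001,0],[0.3,0.001,0,0.0013,0],[0.3,0.001,0,0.0015,0],[0.3,0.001,0,0.0015,0],[0.3,0.001,0,0.0015,0]]]'
python3 - <<'E'
from h import *
a=cam('scene')
cv2.imwrite('pics/g.png',cv2.resize(a['image'][220:300,260:345],(765,600),interpolation=2))
E
```

```text
t: 13.25
eef_pos: [529.5, -388.7, 93.7]
tcp_rot: [3.141, 0.002, 1.703]
ft_force: [-3.9, 2.4, 13.3]
opening: 0.467
```

View pics/g.png

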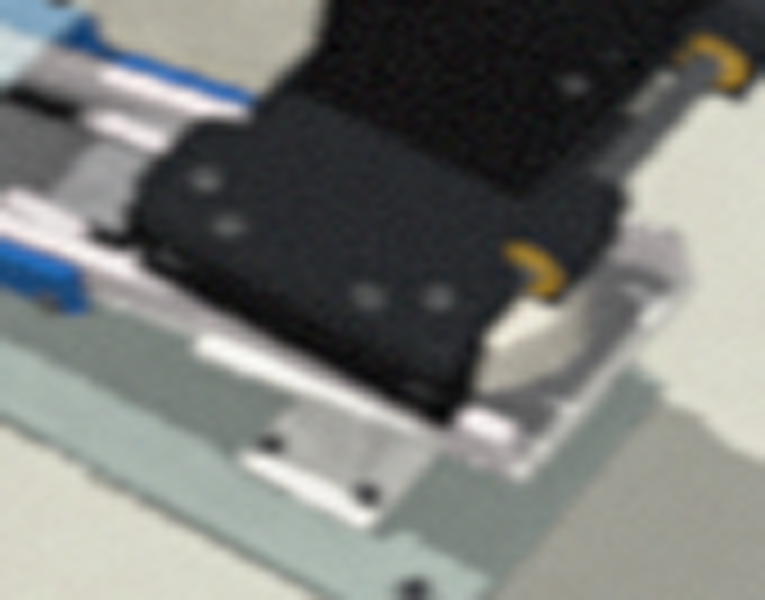

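The ring is under the fingers at the mouth, and force rises sharply (13 N) where flatness is expected. Release.

```bash
python3 -m pendant '[[[0.46,0,0,-0.0005,0],[0.6,0,0,-0.001,0],[0.6,0,0,-0.001,0],[0.6,0,0,-0.001,0],[0.6,0,0,-0.001,0],[0.6,0,0,-0.003,0],[0.6,0,0,-0.008,0],[0.6,0,0,-0.015,0]]]'
python3 -m pendant '[[[0.6,0,0,-0.02,0],[0.6,0,0,-0.04,0],[0.6,0.04,0,-0.06,0],[0.6,0.08,0,-0.08,0],[0.6,0.12,0,-0.1,0],[0.6,0.16,0,-0.11,0],[0.6,0.2,0,-0.11,0],[0.6,0.2,0,-0.11,0]]]'
python3 - <<'E'
from h import *
a=cam('scene');b=cam('top')
i=np.hstack([cv2.resize(a['image'][200:310,250:345],(400,463),interpolation=2),cv2.resize(b['image'][150:250,280:366],(400,463),interpolation=2)])
cv2.imwrite('pics/i.png',i)
E
```

```text
t: 14.1
eef_pos: [529.2, -388.0, 107.1]
tcp_rot: [-3.141, -0.001, 1.703]
ft_force: [0.4, 0.3, 0.2]
opening: 0.601
t: 14.9
eef_pos: [502.3, -186.2, 218.3]
tcp_rot: [3.141, -0.0, 1.706]
ft_force: [0.7, -0.8, -1.3]
opening: 0.601
```

View pics/i.png

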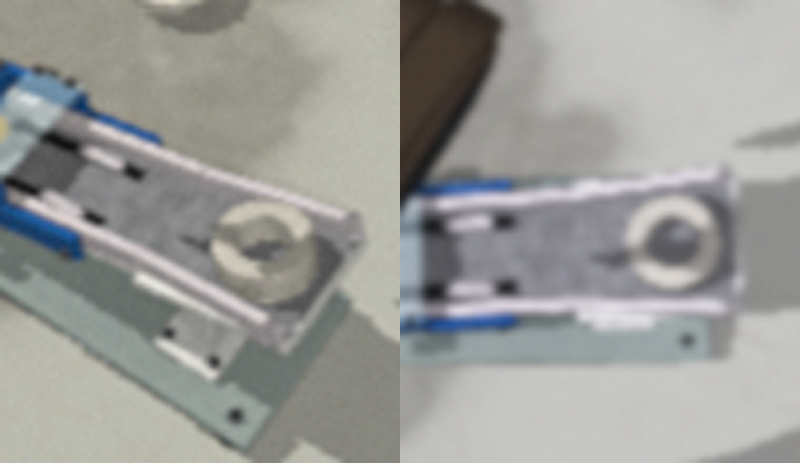

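The ring lies flat in the mouth: top crop centre (673,240), midway between the rails.

```bash
cat > push.py <<'E'
import sys
from rel import *
O=[528.5,-380.5,78];Y=1.703
# TCP world for front lower edge of fingertip at track (x,y,zt)
def tip(x,y=0,zt=10): 
    p=trk2w(O,Y,(x,y,zt)); return p-10*np.array([np.cos(Y),np.sin(Y),0])
def inv():
    p=env.state()['eef_pos']+10*np.array([np.cos(Y),np.sin(Y),0])-O
    h=p[0]*np.cos(Y)+p[1]*np.sin(Y);return np.round([h*c15-p[2]*s15,-p[0]*np.sin(Y)+p[1]*np.cos(Y),h*s15+p[2]*c15],1)
if __name__=='__main__' and len(sys.argv)==2:
    print('front tip in track',inv());f=env.state()['ft_force'];print('F along',round(f@[np.cos(Y)*c15,np.sin(Y)*c15,-s15],1),f.round(1));go(*tip(float(sys.argv[1])))
E
python3 - <<'E'
from push import *
from scipy.optimize import least_squares
b=cam('top')
u,v=280+273/4.65,150+240/4.63
print(least_squares(lambda q:np.array(proj(b,trk2w(O,Y,(q[0],q[1],18))))-(u,v),[0,0]).x)
print(tip(-55),tip(-40),tip(90))
go(*tip(-55)+[0,0,60])
E
```

```text
[-13.68988366   0.05201001]
[ 536.48001725 -440.50946657  101.89430574] [ 534.57010798 -426.14701188   98.01202007] [ 518.01756104 -301.67240463   64.3655442 ]
t 15.05 p [ 503.4 -190.2  217.6] rot [3.141e+00 1.000e-03 1.703e+00] F [-0.4 -0.  -0.1] op 0.597
rel mm [-2.525e+02 -2.000e-01  5.570e+01] turn 0.0
```

```bash
python3 -m pendant '[[[0,-0.035,0,0,0],[0,-0.07,0,0,0],[0,-0.11,0,0,0],[0,-0.15,0,0.005,0],[0,-0.19,0,0.015,0],[0,-0.225,0,0.035,0],[0,-0.2525,0,0.056,0],[0,-0.2525,0,0.056,0]]]'; python3 push.py -53
python3 -m pendant '[[[0,0,0,0,0],[0,0,0,0.01,0],[0,0,0,0.02,0],[0,0,0,0.03,0],[0,0,0,0.035,0],[0,0,0,0.04,0],[0,0,0,0.04,0],[0,0,0,0.04,0]]]'; python3 push.py -53
```

```text
t: 15.85
eef_pos: [534.5, -443.7, 156.9]
tcp_rot: [-3.139, -0.003, 1.699]
ft_force: [-0.3, 0.2, -0.8]
opening: 0.016
front tip in track [-72.    2.4  62.3]
F along 0.4 [-0.3  0.2 -0.8]
t 15.85 p [ 534.5 -443.7  156.9] rot [-3.139e+00 -3.000e-03  1.699e+00] F [-0.3  0.2 -0.8] op 0.016
rel mm [ 4.8  2.4 55.5] turn -0.004
t: 16.65
eef_pos: [536.4, -440.1, 121.2]
tcp_rot: [3.141, 0.0, 1.703]
ft_force: [0.1, 1.2, 1.4]
opening: 0.006
front tip in track [-59.6   0.   28.8]
F along 0.7 [0.1 1.2 1.4]
t 16.65 p [ 536.4 -440.1  121.2] rot [3.141 0.    1.703] F [0.1 1.2 1.4] op 0.006
rel mm [ 1.5  0.  19.9] turn -0.0
```

```bash
python3 -m pendant '[[[0,0,0,0.01,0],[0,0.001,0,0.016,0],[0,0.0015,0,0.02,0],[0,0.006,0,0.0212,0],[0,0.011,0,0.0225,0],[0,0.016,0,0.0239,0],[0,0.021,0,0.0252,0],[0,0.026,0,0.0266,0]]]'; python3 push.py 30
```

```text
t: 17.45
eef_pos: [532.9, -413.9, 94.6]
tcp_rot: [3.141, 0.0, 1.703]
ft_force: [0.3, -0.5, -0.6]
opening: 0.003
front tip in track [-27.2   0.    9.9]
F along -0.3 [ 0.3 -0.5 -0.6]
t 17.45 p [ 532.9 -413.9   94.6] rot [3.141 0.    1.703] F [ 0.3 -0.5 -0.6] op 0.003
rel mm [55.2  0.  14.7] turn -0.0
```

```bash
python3 -m pendant '[[[0,0.007,0,0.0019,0],[0,0.014,0,0.0038,0],[0,0.021,0,0.0056,0],[0,0.028,0,0.0075,0],[0,0.035,0,0.0094,0],[0,0.042,0,0.0113,0],[0,0.049,0,0.0131,0],[0,0.055,0,0.0147,0]]]'; python3 push.py 50
python3 - <<'E'
from h import *
a=cam('scene')
cv2.imwrite('pics/j.png',cv2.resize(a['image'][205:305,230:345],(690,600),interpolation=2))
E
```

```text
t: 18.25
eef_pos: [525.5, -359.1, 79.6]
tcp_rot: [-3.142, -0.0, 1.703]
ft_force: [0.2, -1.1, 0.7]
opening: 0.005
front tip in track [30.1  0.1  9.7]
F along -1.3 [ 0.2 -1.1  0.7]
t 18.25 p [ 525.5 -359.1   79.6] rot [-3.142 -0.     1.703] F [ 0.2 -1.1  0.7] op 0.005
rel mm [19.3  0.1  4.9] turn -0.0
```

View pics/j.png

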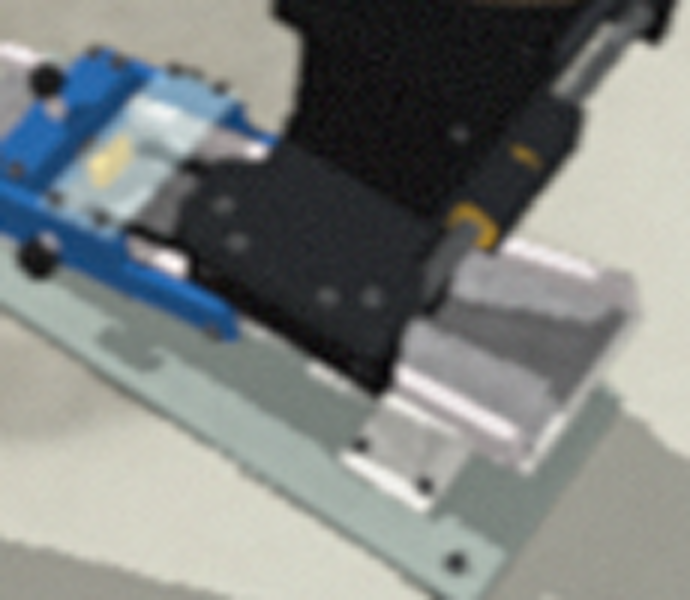

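The ring is following (drag about 1 N, mouth empty).

```bash
python3 -m pendant '[[[0,0.006,0,0.0016,0],[0,0.012,0,0.0032,0],[0,0.018,0,0.0048,0],[0,0.024,0,0.0064,0],[0,0.03,0,0.008,0],[0,0.036,0,0.0096,0],[0,0.041,0,0.011,0],[0,0.045,0,0.012,0]]]'; python3 push.py 84
```

```text
t: 19.1
eef_pos: [519.6, -314.6, 67.7]
tcp_rot: [-3.141, -0.0, 1.703]
ft_force: [-0.5, -0.8, 0.3]
opening: 0.005
front tip in track [76.6  0.2  9.8]
F along -0.8 [-0.5 -0.8  0.3]
t 19.1 p [ 519.6 -314.6   67.7] rot [-3.141 -0.     1.703] F [-0.5 -0.8  0.3] op 0.005
rel mm [7.2 0.2 1.7] turn -0.0
```

Now 1 mm per row, watching the force.

```bash
python3 -m pendant '[[[0,0.001,0,0.0003,0],[0,0.002,0,0.0005,0],[0,0.003,0,0.0008,0],[0,0.004,0,0.0011,0],[0,0.005,0,0.0013,0],[0,0.006,0,0.0016,0],[0,0.007,0,0.0019,0],[0,0.008,0,0.0021,0]]]'; python3 push.py 90
python3 -m pendant '[[[0,0.0005,0,0.0001,0],[0,0.001,0,0.0003,0],[0,0.0015,0,0.0004,0],[0,0.002,0,0.0005,0],[0,0.0025,0,0.0007,0],[0,0.003,0,0.0008,0],[0,0.003,0,0.0008,0],[0,0.003,0,0.0008,0]]]'; python3 push.py 90
```

```text
t: 19.9
eef_pos: [518.6, -307.2, 65.7]
tcp_rot: [3.142, -0.0, 1.703]
ft_force: [0.8, -1.7, 1.0]
opening: 0.006
front tip in track [84.3  0.1  9.9]
F along -2.0 [ 0.8 -1.7  1. ]
t 19.9 p [ 518.6 -307.2   65.7] rot [ 3.142 -0.     1.703] F [ 0.8 -1.7  1. ] op 0.006
rel mm [5.5 0.1 1.3] turn -0.0
t: 20.7
eef_pos: [518.2, -304.2, 64.9]
tcp_rot: [3.142, -0.0, 1.703]
ft_force: [-0.4, -0.3, -0.5]
opening: 0.005
front tip in track [87.4  0.1  9.9]
F along -0.1 [-0.4 -0.3 -0.5]
t 20.7 p [ 518.2 -304.2   64.9] rot [ 3.142 -0.     1.703] F [-0.4 -0.3 -0.5] op 0.005
rel mm [2.5 0.1 0.5] turn -0.0
```

```bash
for i in 1; do python3 -m pendant '[[[0,0.0004,0,0.0001,0],[0,0.0008,0,0.0002,0],[0,0.0012,0,0.0003,0],[0,0.0016,0,0.0004,0],[0,0.002,0,0.0005,0],[0,0.002,0,0.0005,0],[0,0.002,0,0.0005,0],[0,0.002,0,0.0005,0]]]' >/dev/null; done; python3 push.py 95
python3 -m pendant '[[[0,0.0004,0,0.0001,0],[0,0.0008,0,0.0002,0],[0,0.0012,0,0.0003,0],[0,0.0016,0,0.0004,0],[0,0.002,0,0.0005,0],[0,0.002,0,0.0005,0],[0,0.002,0,0.0005,0],[0,0.002,0,0.0005,0]]]' >/dev/null; python3 push.py 95
```

```text
front tip in track [89.5  0.1  9.9]
F along 0.4 [-0.1  0.7  1.2]
t 21.5 p [ 518.  -302.2   64.4] rot [-3.142 -0.     1.703] F [-0.1  0.7  1.2] op 0.001
rel mm [5.3 0.1 1.3] turn -0.0
front tip in track [91.6  0.2  9.9]
F along -0.4 [ 1.  -0.2  0.4]
t 22.3 p [ 517.7 -300.2   63.8] rot [-3.142 -0.     1.703] F [ 1.  -0.2  0.4] op 0.002
rel mm [3.4 0.2 0.8] turn -0.0
```

```bash
python3 -m pendant '[[[0,0.0004,0,0.0001,0],[0,0.0008,0,0.0002,0],[0,0.0012,0,0.0003,0],[0,0.0016,0,0.0004,0],[0,0.002,0,0.0005,0],[0,0.002,0,0.0005,0],[0,0.002,0,0.0005,0],[0,0.002,0,0.0005,0]]]' >/dev/null; python3 push.py 95
python3 - <<'E'
from h import *
a=cam('scene')
cv2.imwrite('pics/k.png',cv2.resize(a['image'][195:275,210:310],(750,600),interpolation=2))
E
```

```text
front tip in track [93.6  0.1 10. ]
F along -0.2 [-0.2 -0.5 -1. ]
t 23.1 p [ 517.4 -298.3   63.4] rot [ 3.142 -0.     1.703] F [-0.2 -0.5 -1. ] op 0.009
rel mm [1.4 0.1 0.3] turn -0.0
```

View pics/k.png

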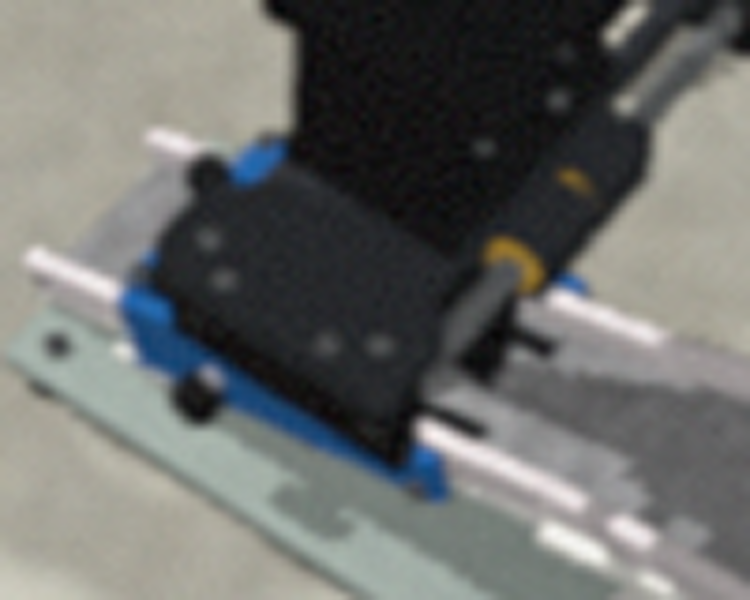

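Only the slots (white dogs pressed, black at (525,340) and (450,415)) show behind the gripper, and the body clears the ball. I'll go on.

```bash
python3 -m pendant '[[[0,0.0003,0,0.0001,0],[0,0.0006,0,0.0002,0],[0,0.0009,0,0.0003,0],[0,0.0012,0,0.0003,0],[0,0.0015,0,0.0004,0],[0,0.0015,0,0.0004,0],[0,0.0015,0,0.0004,0],[0,0.0015,0,0.0004,0]]]' >/dev/null; python3 push.py 95
```

```text
front tip in track [95.   0.1 10. ]
F along -1.8 [ 0.6 -1.7  0.5]
t 23.95 p [ 517.3 -296.9   63.1] rot [3.141 0.    1.703] F [ 0.6 -1.7  0.5] op 0.009
rel mm [ 0.   0.1 -0. ] turn -0.0
```

```bash
python3 -m pendant '[[[0,0.0003,0,0.0001,0],[0,0.0006,0,0.0002,0],[0,0.0009,0,0.0003,0],[0,0.0012,0,0.0003,0],[0,0.0015,0,0.0004,0],[0,0.0015,0,0.0004,0],[0,0.0015,0,0.0004,0],[0,0.0015,0,0.0004,0]]]' >/dev/null; python3 push.py 97
```

```text
front tip in track [96.1 -0.1 10.1]
F along -5.8 [ 0.1 -5.3  2.9]
t 24.75 p [ 517.4 -295.8   62.8] rot [3.141e+00 1.000e-03 1.703e+00] F [ 0.1 -5.3  2.9] op 0.002
rel mm [ 0.9 -0.1  0.3] turn -0.0
```

Stop contact, 5.8 N. I'll go on in 1 mm or smaller steps towards 11–13 N.

```bash
python3 -m pendant '[[[0,0.0002,0,0.0001,0],[0,0.0004,0,0.0001,0],[0,0.0006,0,0.0002,0],[0,0.0008,0,0.0002,0],[0,0.001,0,0.0003,0],[0,0.001,0,0.0003,0],[0,0.001,0,0.0003,0],[0,0.001,0,0.0003,0]]]' >/dev/null; python3 push.py 97
```

```text
front tip in track [96.8 -0.3 10.1]
F along -8.1 [ 1.5 -7.5  2.8]
t 25.55 p [ 517.4 -295.1   62.7] rot [3.140e+00 2.000e-03 1.703e+00] F [ 1.5 -7.5  2.8] op 0.007
rel mm [ 0.2 -0.3  0.1] turn -0.0
```

```bash
python3 -m pendant '[[[0,0.0002,0,0.0001,0],[0,0.0004,0,0.0001,0],[0,0.0006,0,0.0002,0],[0,0.0008,0,0.0002,0],[0,0.001,0,0.0003,0],[0,0.001,0,0.0003,0],[0,0.001,0,0.0003,0],[0,0.001,0,0.0003,0]]]' >/dev/null; python3 push.py 97
```

```text
front tip in track [97.5 -0.4 10.1]
F along -9.0 [ 1.3 -8.5  2.9]
t 26.35 p [ 517.5 -294.4   62.5] rot [3.140e+00 2.000e-03 1.703e+00] F [ 1.3 -8.5  2.9] op 0.007
rel mm [-0.5 -0.4 -0.1] turn -0.0
```

```bash
python3 -m pendant '[[[0,0.0002,0,0.0001,0],[0,0.0004,0,0.0001,0],[0,0.0006,0,0.0002,0],[0,0.0008,0,0.0002,0],[0,0.001,0,0.0003,0],[0,0.001,0,0.0003,0],[0,0.001,0,0.0003,0],[0,0.001,0,0.0003,0]]]' >/dev/null; python3 push.py 97
```

```text
front tip in track [98.2 -0.5 10. ]
F along -10.8 [  1.5 -10.4   2.3]
t 27.15 p [ 517.5 -293.7   62.3] rot [3.139e+00 3.000e-03 1.703e+00] F [  1.5 -10.4   2.3] op 0.007
rel mm [-1.2 -0.5 -0.3] turn -0.0
```

```bash
python3 -m pendant '[[[0,0.0002,0,0.0001,0],[0,0.0004,0,0.0001,0],[0,0.0006,0,0.0002,0],[0,0.0006,0,0.0002,0],[0,0.0006,0,0.0002,0],[0,0.0006,0,0.0002,0],[0,0.0006,0,0.0002,0],[0,0.0006,0,0.0002,0]]]' >/dev/null; python3 push.py 97
```

```text
front tip in track [98.6 -0.6 10. ]
F along -11.5 [  1.2 -11.    3. ]
t 27.95 p [ 517.5 -293.3   62.2] rot [3.139e+00 3.000e-03 1.703e+00] F [  1.2 -11.    3. ] op 0.004
rel mm [-1.6 -0.6 -0.4] turn -0.0
```

```bash
python3 -m pendant '[[[0,0.0002,0,0.0001,0],[0,0.0004,0,0.0001,0],[0,0.0006,0,0.0002,0],[0,0.0008,0,0.0002,0],[0,0.0008,0,0.0002,0],[0,0.0008,0,0.0002,0],[0,0.0008,0,0.0002,0],[0,0.0008,0,0.0002,0]]]' >/dev/null; python3 push.py 97
```

```text
front tip in track [99.2 -0.7 10.1]
F along -12.1 [  3.1 -11.6   2.1]
t 28.75 p [ 517.6 -292.8   62.1] rot [3.139 0.004 1.703] F [  3.1 -11.6   2.1] op 0.002
rel mm [-2.1 -0.7 -0.5] turn -0.0
```

```bash
python3 -m pendant '[[[0,0.0002,0,0.0001,0],[0,0.0004,0,0.0001,0],[0,0.0004,0,0.0001,0],[0,0.0004,0,0.0001,0],[0,0.0004,0,0.0001,0],[0,0.0004,0,0.0001,0],[0,0.0004,0,0.0001,0],[0,0.0004,0,0.0001,0]]]' >/dev/null; python3 push.py 97
```

```text
front tip in track [99.5 -0.8 10.1]
F along -12.3 [  1.3 -12.1   2.4]
t 29.55 p [ 517.6 -292.5   62. ] rot [3.139 0.004 1.703] F [  1.3 -12.1   2.4] op 0.002
rel mm [-2.4 -0.8 -0.5] turn -0.0
```

```bash
python3 -m pendant '[[[0,0.0002,0,0.0001,0],[0,0.0004,0,0.0001,0],[0,0.0006,0,0.0002,0],[0,0.0007,0,0.0002,0],[0,0.0007,0,0.0002,0],[0,0.0007,0,0.0002,0],[0,0.0007,0,0.0002,0],[0,0.0007,0,0.0002,0]]]' >/dev/null; python3 push.py 97
```

```text
front tip in track [100.   -0.9  10.1]
F along -13.9 [  2.  -13.5   2.9]
t 30.35 p [ 517.6 -292.    61.9] rot [3.138 0.004 1.703] F [  2.  -13.5   2.9] op 0.002
rel mm [-2.9 -0.9 -0.6] turn -0.0
```

```bash
python3 -m pendant '[[[0,0.0002,0,0.0001,0],[0,0.0004,0,0.0001,0],[0,0.0004,0,0.0001,0],[0,0.0004,0,0.0001,0],[0,0.0004,0,0.0001,0],[0,0.0004,0,0.0001,0],[0,0.0004,0,0.0001,0],[0,0.0004,0,0.0001,0]]]' >/dev/null; python3 push.py 97
```

```text
front tip in track [100.3  -0.9  10.2]
F along -14.0 [  2.4 -13.4   3.2]
t 31.15 p [ 517.6 -291.7   61.9] rot [3.138 0.005 1.703] F [  2.4 -13.4   3.2] op 0.004
rel mm [-3.2 -0.9 -0.7] turn -0.0
```

14 N is past the dogs' range (8–13 N). Back off slowly, watching where the force drops.

```bash
python3 -m pendant '[[[0,-0.0005,0,-0.0001,0],[0,-0.001,0,-0.0003,0],[0,-0.0015,0,-0.0004,0],[0,-0.002,0,-0.0005,0],[0,-0.0025,0,-0.0007,0],[0,-0.003,0,-0.0008,0],[0,-0.003,0,-0.0008,0],[0,-0.003,0,-0.0008,0]]]' >/dev/null; python3 push.py 97
python3 -m pendant '[[[0,-0.002,0,-0.0005,0],[0,-0.004,0,-0.001,0],[0,-0.01,0,-0.003,0],[0,-0.02,0,-0.02,0],[0,-0.02,0,-0.05,0],[0,-0.02,0,-0.09,0],[0,-0.02,0,-0.13,0],[0,-0.02,0,-0.15,0]]]'
```

```text
front tip in track [98.4 -0.4 10. ]
F along -8.7 [ 0.2 -8.6  1.7]
t 31.95 p [ 517.3 -293.6   62.2] rot [3.140e+00 2.000e-03 1.703e+00] F [ 0.2 -8.6  1.7] op 0.003
rel mm [-1.3 -0.4 -0.4] turn -0.0
t: 32.75
eef_pos: [519.7, -312.5, 215.1]
tcp_rot: [3.139, 0.002, 1.703]
ft_force: [0.3, 0.3, -0.4]
opening: 0.011
```

```bash
python3 -m pendant '[[[0,0.02,0,0,0],[0,0.06,0,0,0],[0,0.1,0,0,0],[0,0.15,0,0,0],[0,0.2,0,0,0],[0,0.25,0,0,0],[0,0.28,0,0,0],[0,0.28,0,0,0]]]'
python3 - <<'E'
from h import *
a=cam('scene');b=cam('top')
i=np.hstack([cv2.resize(a['image'][205:275,220:290],(400,400),interpolation=2),cv2.resize(b['image'][175:235,250:310],(400,400),interpolation=2)])
cv2.imwrite('pics/l.png',i)
E
```

```text
t: 33.55
eef_pos: [481.5, -31.6, 211.9]
tcp_rot: [-3.141, -0.001, 1.706]
ft_force: [0.0, -0.9, -0.3]
opening: 0.007
```

View pics/l.png

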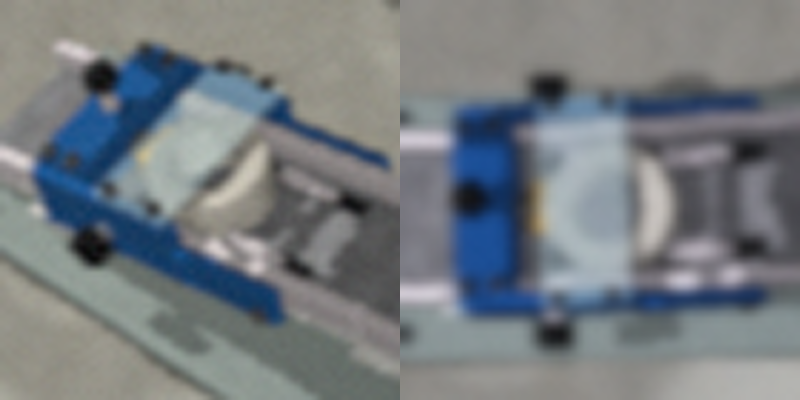

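Both views show the ring under the guard against the brass, with its uphill rim at top crop x≈672 and the two dogs behind it. A picture can't resolve the 2 mm between held and unheld, so I'll touch the rim again: if it is held, contact comes about 2 mm later than the first contact at tip x≈95.3.

```bash
python3 -m pendant '[[[0,-0.02,0,0,0],[0,-0.06,0,0,0],[0,-0.1,0,0,0],[0,-0.15,0,0,0],[0,-0.2,0,0,0],[0,-0.25,0,0.01,0],[0,-0.28,0,0.06,0],[0,-0.28,0,0.1,0]]]'
python3 -m pendant '[[[0,0,0,0.03,0],[0,0,0,0.035,0],[0,0,0,0.035,0],[0,0,0,0.035,0],[0,0,0,0.035,0],[0,0,0,0.035,0],[0,0,0,0.035,0],[0,0,0,0.035,0]]]' >/dev/null; python3 push.py 93
```

```text
t: 34.45
eef_pos: [519.2, -317.5, 111.0]
tcp_rot: [3.139, 0.003, 1.698]
ft_force: [0.6, 0.4, -0.1]
opening: 0.003
front tip in track [76.4 -0.1 19.6]
F along -0.7 [ 0.  -0.7  0.3]
t 35.25 p [ 519.5 -312.2   77.2] rot [3.141 0.    1.703] F [ 0.  -0.7  0.3] op 0.002
rel mm [13.6 -0.1 13.6] turn 0.0
```

```bash
python3 -m pendant '[[[0,0,0,0.006,0],[0,0.001,0,0.0105,0],[0,0.003,0,0.011,0],[0,0.006,0,0.0116,0],[0,0.009,0,0.0124,0],[0,0.012,0,0.0132,0],[0,0.0136,0,0.0136,0],[0,0.0136,0,0.0136,0]]]'>/dev/null; python3 push.py 95
python3 -m pendant '[[[0,0.0005,0,0.0001,0],[0,0.001,0,0.0003,0],[0,0.0015,0,0.0004,0],[0,0.002,0,0.0005,0],[0,0.0025,0,0.0007,0],[0,0.0025,0,0.0007,0],[0,0.0025,0,0.0007,0],[0,0.0025,0,0.0007,0]]]'>/dev/null; python3 push.py 97
```

```text
front tip in track [93.4  0.1  9.6]
F along 0.2 [ 0.5  0.2 -0.1]
t 36.05 p [ 517.5 -298.5   63.1] rot [ 3.142 -0.     1.703] F [ 0.5  0.2 -0.1] op 0.001
rel mm [1.6 0.1 0.1] turn 0.0
front tip in track [95.7  0.1  9.5]
F along 1.5 [-0.6  1.7  0.5]
t 36.85 p [ 517.2 -296.3   62.4] rot [ 3.142 -0.     1.703] F [-0.6  1.7  0.5] op 0.004
rel mm [ 1.4  0.1 -0.2] turn -0.0
```

```bash
python3 -m pendant '[[[0,0.0003,0,0.0001,0],[0,0.0006,0,0.0001,0],[0,0.0009,0,0.0001,0],[0,0.001,0,0.0001,0],[0,0.001,0,0.0001,0],[0,0.001,0,0.0001,0],[0,0.001,0,0.0001,0],[0,0.001,0,0.0001,0]]]'>/dev/null; python3 push.py 98
```

```text
front tip in track [96.7  0.1  9.7]
F along 0.0 [-0.1 -0.  -0.3]
t 37.65 p [ 517.1 -295.3   62.3] rot [ 3.142 -0.     1.703] F [-0.1 -0.  -0.3] op 0.006
rel mm [1.3 0.1 0. ] turn -0.0
```

At tip x=96.7 there is no force, where the unheld ring gave 8 N, so the dogs are holding it. Retreat, take a final numeric check and hand in.

```bash
python3 -m pendant '[[[0,-0.005,0,-0.0015,0],[0,-0.012,0,-0.003,0],[0,-0.02,0,-0.006,0],[0,-0.02,0,-0.03,0],[0,-0.02,0,-0.07,0],[0,-0.02,0,-0.11,0],[0,-0.02,0,-0.15,0],[0,-0.02,0,-0.15,0]]]'
python3 -m pendant '[[[0,0.02,0,0,0],[0,0.06,0,0,0],[0,0.1,0,0,0],[0,0.15,0,0,0],[0,0.2,0,0,0],[0,0.25,0,0,0],[0,0.28,0,0,0],[0,0.28,0,0,0]]]'
python3 - <<'E'
from h import *
b=cam('top');old=cv2.imread('pics/b.png')
P=pts(b)
for n,u,v in(('vee',182,147),('cube',217,145),('dish',267,139)):
    print(n,P[v,u].round(), cv2.absdiff(old,b['image'])[v-15:v+15,u-15:u+15].mean().round(1))
cv2.imwrite('pics/m.png',cv2.resize(b['image'][175:235,250:310],(480,480),interpolation=2))
E
```

```text
t: 38.45
eef_pos: [521.2, -316.9, 218.0]
tcp_rot: [3.135, 0.006, 1.703]
ft_force: [-0.4, -0.4, -0.6]
opening: 0.008
t: 39.25
eef_pos: [482.1, -35.0, 212.2]
tcp_rot: [-3.141, -0.001, 1.706]
ft_force: [-0.4, -0.7, -0.7]
opening: 0.005
vee [500. -91. 522.] 57.8
cube [650. -88.  33.] 24.6
dish [ 690. -210.    2.] 26.5
```

View pics/m.png

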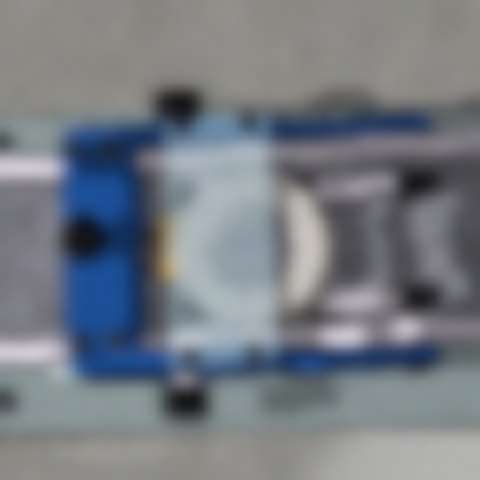

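The ring sits centred under the guard against the brass at (165,248), its rim at (325,245), with both dogs behind it at (360,185) and (355,300). The arm is clear.

```bash
python3 -c "
from cell import env
print(env.job_done())"
```

```text
the job is handed in; nothing more can be done
None
```

The ring is in the escapement, held between dogs and stop as far as my checks can tell, and the job is handed in at about 39 s of the 58 s; no verdict was reported.

**What I did**
- I gripped the ring near its top and set its uphill rim on the felt at the mouth. I then let it swing flat in the jaws before opening them; the last press at the wrist was about 14 N.
- With closed fingers I pushed it down the chute, slowing towards the stop. I felt the stop at about 6 N, which puts s at roughly 141 mm, and pushed on to 14 N measured along the chute.

**What the last checks showed**
- **Held:** I touched the ring again after backing off. There was no force at a fingertip position where the unheld ring had pushed back with 8 N, so it is caught deeper, behind the dogs. The dogs' angle itself I could not measure; the 2 mm involved is too small for the pictures.
- **Position:** the last top picture shows the ring under the guard, near the middle line and against the brass, with both dogs behind it and the arm away.
- **Bystanders:** the cube and dish read where they were at the start. The arm hid the vee block in the last view, so that check failed, but I went nowhere near it.

**What went wrong or disagreed**
- The first grasp sat about 4 mm off and too high, so I reopened and regripped.
- With the ring held, the opening read 44 mm against its 46 mm diameter, though the grip stayed firm.

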